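# Lock the bird carrier

## Robot

A 7-joint arm with a two-finger parallel gripper is mounted at the origin on the work surface. World frame = base frame: x ahead of the robot, y to its left, z up, the work surface at z = 0. Lengths are in m, angles in rad, forces in N, time in s.
With the tool pointing down it reaches from about 0.4 to 0.875 m from the base axis. Payload 19.3 kg.
Tool frame: the origin (TCP) lies at the very end of the fingers, on their centre line; the grasp point (between the pads) lies 19 mm behind it; z points along the fingers, y is the line along which they close (so a half turn about z gives the same grasp; the last joint's range is limited). The gripper opens to 85 mm and grips with 20 to 120 N. Pads are 22 mm wide; open, the fingers measure 114 mm over their backs; the gripper's body (76 mm by 85 mm) begins 54 mm behind the grasp point. The pads swing forward as they close: fully open they stand 13 mm farther back than shut.
Start: joints at [-1.299, 0.521, -0.036, 1.599, 0.021, 1.021, -0.113], TCP at [0.21, 0.589, 0.195] pointing down, gripper open.
Joint ranges: [-2.91, 2.91], [-0.3, 2.13], [-1.5, 1.42], [0.17, 2.43], [-1.26, 4.41], [0.16, 1.93], [-2.52, 2.52]. Speed limits (rad/s): [1.89, 1.89, 2.39, 2.39, 3.01, 3.01, 3.01].

## Interface

Orientations are given as a unit quaternion [x, y, z, w].
In Python, from workcell import telemetry, cams, manip gives the robot as it stands.
- The arm moves only by the tool arm_command, never from a script. Its argument "increments" is one flat list of numbers, 7 for each row, row after row: the turn, a rotation vector about the world's x, y, z in rad, then the shift along the world's x, y, z in mm, then the closure, from -1 (fully open) to 1 (shut). In form: [wx, wy, wz, tx, ty, tz, jaw, wx, wy, wz, tx, ty, tz, jaw, ...]. A call has exactly 10 rows; each row shifts and turns the commanded pose from where the row before left it; what a row does not reach is not made up. A row lasts 1/10 s, in which the tool goes at most 50 mm and 8.59 degrees, less where a joint would pass 70% of its speed; a pose out of reach is approached as far as the arm can. A call is refused whole if a number of a shift passes 50 or a number of a turn 0.15, either way. A call with a gripper value outside its range is refused whole. The fingers move at their own pace and stop on an object; "force" is the grip in N (left out, the last holds). Time passes only in rows, so rows that do not move let the fingers close, or fill a call up. It gives the time, the measured TCP pose, the force, the opening and the grip force at its end, in the units of the state.
- telemetry.read_state(): the state, without advancing time (a new reading comes with each control period).
- cams.snapshot(name): name is "scene" or "top"; returns (picture, depth): 480x640x3 uint8, red, green, blue; 480x640 float32, m along the optical axis (not along the pixel's ray), 0 where there is no reading.
- cams.get_calibration(name): a dict with "fx", "fy", "cx", "cy" (pixels), "dist" ([k1, k2, p1, p2, k3] as OpenCV has them; the pictures are not rectified), "origin" and "attitude" of the camera in the world. Camera axes: x right, y up, looking along -z (the intrinsics and any distortion apply to the point x, -y, -z); pixel columns grow to the right and rows downward; lengths in m; the calibration is good to about 2 mm. A picture is of the moment at which its call begins. get_calibration takes no time and is no camera call.
- manip.finish_job(): hands the job in; it is judged then, once.
The state is a dict: "time": time; "qpos": joint angles; "joint_velocities": joint speeds; "tau": joint torques, N m; "eef_pos": TCP position; "eef_rot": TCP orientation; "force": force on the tool from outside, world axes, zero at the start; "wrist_torque": the same for the moment, N m; "width": opening from 0.0 (shut) to 1.0 (fully open); "finger_force": force on a finger pad.
Only numpy, scipy, OpenCV 4.12 (cv2) and the standard library are available. Lean on these libraries where they do the work, as an engineer would, in place of code of your own. Each camera call takes 0.05 s, during which the arm holds its last target. There are 200 camera calls.

## Task

Lock the lid of the bird carrier: push the yellow peg round so that the slot of the blue locking disc lines up with the steel bolt, either way round, then push the bolt by its orange thumb plate through the slot until it is fully home. Only push, with the fingertips or the outside of the fingers: pick nothing up, and leave the little bottle, the tape roll and the cup of syringes where they stand.

Things in the scene. Friction and masses are not known exactly. Their poses are not given: they have to be found in the camera images.
- crate: Closed grey bird carrier with dark air slots, fixed, 330 x 400 x 160 mm (its own x, y, z). Origin at the centre of its underside, z up. Its flat lid is 160 mm above the table. The lock's parts lie along x = 0 of its frame. The bolt slides toward its -y: under a strap, through the disc's slot, into the keeper. A fingertip 30 mm above the lid clears all but peg, thumb plate and bottle.
- axle (a point): Centre of the locking disc, at lid height (160 mm above the table); the disc turns about the vertical here. It is 72 mm across and 24 mm high: a white base and two blue half-moon lands that leave a straight slot 20 mm wide across the middle. If up to about 0.1 rad askew, the bolt still passes and trues it up.
- disc_peg (a point): Centre of the top of the yellow peg, an upright round post 12 mm in diameter on one of the disc's blue lands, 25 mm from the axle, at right angles to the slot. It stands 34 mm proud of the land: from 24 to 58 mm above the lid.
- disc (a joint): Turn of the disc (rad), growing anticlockwise from above. At 0 the peg points to the crate's -x and at pi (3.14) to its +x: at both the slot is lined up with the bolt. At 1.57 the peg points to the crate's -y and the slot lies across the bolt and blocks it. Stops at -0.35 and 3.49. It stays where it is left; turning takes about 0.06 N m (2.5 N at the peg).
- bolt_push (a point): Middle of the outer face (toward the crate's +y) of the orange thumb plate on the bolt's rear end, 40 mm above the lid. The plate is upright, 40 mm wide along the crate's x, 8 mm thick, from 18 to 52 mm above the lid. Push it toward the crate's -y.
- bolt_nose (a point): Tip of the steel bolt's nose, 14 mm above the lid. The bolt is 12 mm wide, 8 to 20 mm above the lid, 160 mm long from this tip to the outer face of the thumb plate; the nose narrows to 4 mm over its last 10 mm. Rails 12 mm high flank the bolt, up to 170 mm on the +y side of the axle.
- keeper (a point): Middle of the keeper's mouth, 14 mm above the lid, 42 mm on the crate's -y side of the axle: an aluminium bridge on the crate's white end strip, 44 mm wide, 26 mm high, 24 mm deep. A like strap, 42 mm deep, spans the bolt 42 to 84 mm on the +y side of the axle.
- bolt (a joint): Travel of the bolt (m) toward the crate's -y. 0 is fully drawn back, 0.126 is the hard stop fully home (nose at the far side of the keeper). The nose reaches the disc's rim at 0.024. Sliding takes about 3 N; it stays where it is left.
- bottle_mid (a point): Centre of a small amber medicine bottle, 36 mm across and 72 mm tall, standing loose on the lid. Leave it alone.
- tape_mid (a point): Centre of a white tape roll, 58 mm across and 25 mm tall, lying loose on the lid. Leave it alone.
- cup_mid (a point): Centre of a clear plastic cup, 76 mm across and 85 mm tall, with syringes in it (up to 130 mm), standing loose on the table near the keeper's end of the crate. Leave it alone.

How it is judged:
On the way:
1. the disc's slot is lined up with the bolt (within 0.2 rad, either way round) ((value of joint disc between -0.2 and 0.2 rad or value of joint disc between 2.94 and 3.34 rad)), for 0.1 s.
At the end, for the whole second after the job is handed in: The bolt is through the disc's slot and within 6 mm of its stop, at rest; the slot is lined up within 0.2 rad; bottle, tape roll and cup are within 20 mm of where they stood (value of joint bolt above 0.12 m and velocity of joint bolt between -0.01 and 0.01 m/s and (value of joint disc between -0.2 and 0.2 rad or value of joint disc between 2.94 and 3.34 rad) and distance of each of bottle_mid, tape_mid, cup_mid from where it was at the start of the episode below 0.02 m); the robot touches nothing.
It fails at once if the bottle is knocked, pushed away or lifted (moved over 20 mm) (distance of bottle_mid from where it was at the start of the episode above 0.02 m).
It fails at once if the tape roll is pushed away or lifted (moved over 20 mm) (distance of tape_mid from where it was at the start of the episode above 0.02 m).
It fails at once if the cup of syringes is knocked, pushed away or lifted (moved over 20 mm) (distance of cup_mid from where it was at the start of the episode above 0.02 m).
It also fails if it takes over 48 s, if anything falls off the work surface, if the arm or the gripper's body presses on something with over 40 N, if the wrist force passes 120 N, or if a joint passes its speed limit or range.

## Working session

There is one attempt and no reset: what is moved stays moved. The work goes in short steps, Python scripts to look and compute and a tool call to move; the robot and the scene stay as the last step left them, time stands still between calls to the robot, and variables do not carry over. Pictures are saved under pics/ and viewed, at most 10 in all, crops included, and the job is handed in when it is done.

Besides the shell and the picture viewer there is one more tool, called after "Emit:" as name(argument=value, ...), one argument or row to a line, values as JSON. arm_command: Moves the arm, as the interface text tells. Its arguments: {"type":"object","properties":{"increments":{"type":"array","items":{"type":"number"}},"force":{"type":"number"}},"required":["increments"]}

```bash
mkdir -p pics; cat > h.py <<'E'
import numpy as np, cv2
from scipy.spatial.transform import Rotation as R
from workcell import telemetry, cams, manip
def cal(n):
    c=cams.get_calibration(n); a=np.array(c["attitude"],float)
    M=a if a.shape==(3,3) else R.from_quat(a).as_matrix()
    K=np.array([[c["fx"],0,c["cx"]],[0,c["fy"],c["cy"]],[0,0,1.]])
    return K,np.array(c["dist"],float),np.array(c["origin"],float),M
def ray(n,px):
    K,d,o,M=cal(n)
    p=cv2.undistortPoints(np.array(px,float).reshape(-1,1,2),K,d).reshape(-1,2)
    return o,np.c_[p[:,0],-p[:,1],-np.ones(len(p))]@M.T
def onplane(n,px,z):
    o,v=ray(n,px); return o+v*((z-o[2])/v[:,2])[:,None]
def snap(n,f):
    im,dp=cams.snapshot(n); np.savez('/tmp/'+f,im=im,dp=dp)
    cv2.imwrite('pics/'+f+'.png',im[:,:,::-1]); return im,dp
def mask(im,name):
    h=cv2.cvtColor(im,cv2.COLOR_RGB2HSV)
    lo,hi={'yellow':((22,120,90),(35,255,255)),'orange':((4,150,120),(19,255,255)),'blue':((95,100,50),(125,255,255))}[name]
    return cv2.inRange(h,lo,hi)
def blobs(m,amin=15):
    n,l,s,c=cv2.connectedComponentsWithStats(m)
    return [(s[i,4],c[i].round(1).tolist(),s[i,:4].tolist()) for i in range(1,n) if s[i,4]>=amin]
E
python3 - <<'E'
from h import *
for n in("top","scene"):
    im,dp=snap(n,n+'0'); print(n,cams.get_calibration(n))
    for c in('yellow','orange','blue'): print(c,blobs(mask(im,c)))
s=telemetry.read_state();print(s)
E
```

```text
top {'fx': 554.4202319736625, 'fy': 554.4202319736625, 'cx': 319.9327903941987, 'cy': 240.14730857544166, 'dist': array([-0.16057285,  0.        ,  0.        ,  0.        ,  0.        ]), 'origin': array([ 0.51348063, -0.02474571,  1.16729191]), 'attitude': array([ 0.00465425, -0.02807537, -0.69632113,  0.71716595])}
yellow [(np.int32(68), [429.9, 237.1], [426, 233, 9, 9]), (np.int32(21), [327.2, 236.0], [325, 234, 5, 5])]
orange [(np.int32(54), [191.7, 243.9], [190, 234, 4, 21])]
blue [(np.int32(292), [32.3, 188.3], [25, 172, 13, 47]), (np.int32(959), [7.9, 206.4], [0, 175, 20, 61]), (np.int32(388), [300.4, 234.4], [293, 217, 15, 37]), (np.int32(310), [323.7, 236.8], [318, 218, 15, 37]), (np.int32(2264), [25.1, 331.0], [19, 233, 15, 197]), (np.int32(60), [420.9, 264.6], [417, 261, 9, 9])]
scene {'fx': 543.8190417160006, 'fy': 543.8190417160006, 'cx': 313.2783920456944, 'cy': 249.24494200423146, 'dist': array([0.00125794, 0.        , 0.        , 0.        , 0.        ]), 'origin': array([ 1.237922  , -0.30008566,  0.95910713]), 'attitude': array([0.29189553, 0.19431495, 0.51258334, 0
[... 667 characters left out ...]
, 'qpos': array([-1.29921443,  0.52195296, -0.03632625,  1.59990385,  0.0211963 ,
        1.02108665, -0.11281236]), 'joint_velocities': array([ 0.00014895, -0.0015837 ,  0.00120293, -0.0001419 , -0.00011644,
        0.00065595, -0.00051602]), 'tau': array([ 5.36743988e-03, -9.28477192e+01,  1.98541626e+00, -3.70530224e+01,
        1.83677726e-02,  5.38002103e-03, -2.84780054e-05]), 'eef_pos': array([0.20940683, 0.58854703, 0.1947011 ]), 'eef_rot': array([ 1.70073743e-01,  9.85431220e-01, -4.80330056e-04, -5.08806244e-05]), 'force': array([ 0.44719368,  0.60275699, -1.00862924]), 'wrist_torque': array([ 0.00930266, -0.01665513, -0.01347523]), 'finger_force': 0.0, 'width': 0.9966139016885986}
```

View pics/top0.png

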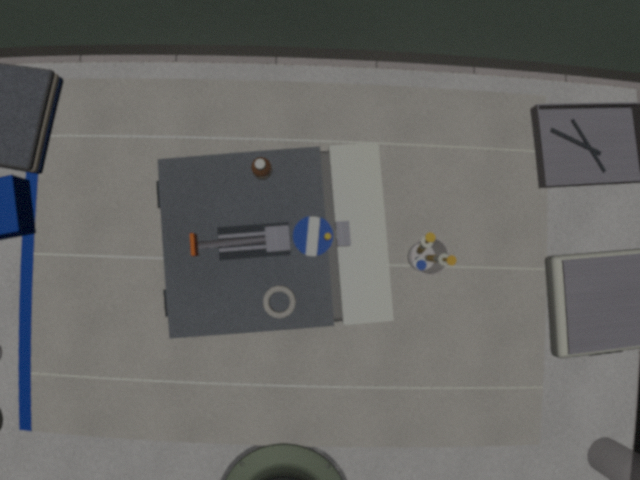

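View pics/scene0.png

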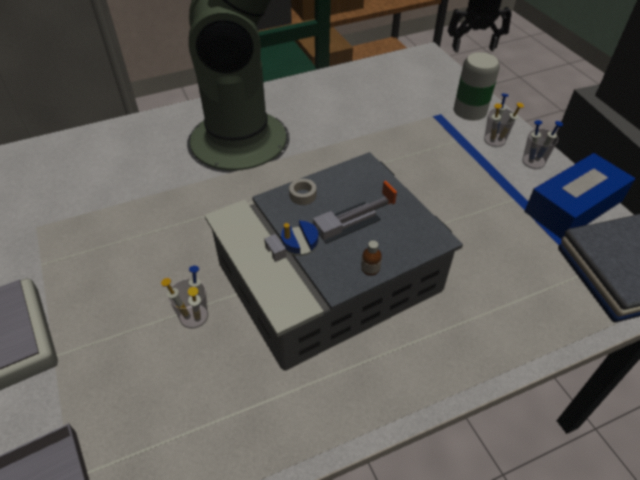

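The top view shows the orange thumb plate at (192,244), the disc at (313,236) with its slot across the bolt, and the yellow peg at (327,236). The bottle is at (261,167), the tape roll at (279,302) and the cup at (428,255). In the scene view the peg is at about (287,230) and the plate at (390,190).

```bash
python3 - <<'E'
from h import *
im=np.load('/tmp/top0.npz')['im'];dp=np.load('/tmp/top0.npz')['dp']
m=mask(im,'blue'); m[:, :280]=0; m[:,350:]=0
pts=np.argwhere(m)[:,::-1].astype(np.float32)
c,r=cv2.minEnclosingCircle(pts);print('disc px',c,r,'axle',onplane('top',[c],.184))
print('peg',onplane('top',[[327.2,236]],.218))
print('plate top bbox mid',onplane('top',[[192,244],[190,244],[194,244],[192,234],[192,255]],.212))
print('keeper bridge mid',onplane('top',[[343,233]],.186))
print('strap',onplane('top',[[277,238]],.186))
print('bottle',onplane('top',[[261,163]],.232),'tape',onplane('top',[[279,302]],.185))
# crate dir from lid edges
print('lid corners',onplane('top',[[159,159],[170,337],[381,144],[393,321],[320,148],[334,325]],.16))
for u,v in[(313,236),(192,244),(240,200),(327,236)]: print(u,v,dp[v,u], onplane('top',[[u,v]],.16)[0])
ims=np.load('/tmp/scene0.npz')['im']
h=cv2.cvtColor(ims,cv2.COLOR_RGB2HSV); mm=cv2.inRange(h,(15,90,60),(38,255,255)); mm[:, :270]=0;mm[:,330:]=0;mm[:200]=0;mm[260:]=0
print(blobs(mm,4))
a=im[130:345,140:460]; cv2.imwrite('pics/topc.png',cv2.resize(a,(800,537),interpolation=cv2.INTER_CUBIC)[:,:,::-1])
E
```

```text
disc px (312.4090881347656, 235.40908813476562) 20.23886489868164 axle [[ 0.56754275 -0.04307049  0.184     ]]
peg [[ 0.5654338  -0.06784509  0.218     ]]
plate top bbox mid [[0.54486743 0.16498453 0.212     ]
 [0.54476074 0.16847387 0.212     ]
 [0.54497403 0.16149729 0.212     ]
 [0.5621502  0.16566687 0.212     ]
 [0.52588585 0.16426278 0.212     ]]
keeper bridge mid [[ 0.57338084 -0.09724189  0.186     ]]
strap [[0.56093389 0.01950367 0.186     ]]
bottle [[0.68569791 0.04902525 0.232     ]] tape [[0.44797045 0.01252028 0.185     ]]
lid corners [[ 0.70158544  0.24404555  0.16      ]
 [ 0.37601077  0.21037122  0.16      ]
 [ 0.74246578 -0.16557662  0.16      ]
 [ 0.41686352 -0.19522827  0.16      ]
 [ 0.7305033  -0.05270309  0.16      ]
 [ 0.40725916 -0.08743117  0.16      ]]
313 236 1.0055592 [ 0.56781871 -0.04462435  0.16      ]
192 244 0.9505475 [0.54657593 0.17531223 0.16      ]
240 200 1.0080125 [0.62953361 0.09051188 0.16      ]
327 236 0.9504999 [ 0.56859691 -0.07011391  0.16      ]
[(np.int32(49), [286.6, 227.4], [283, 222, 7, 15])]
```

View pics/topc.png

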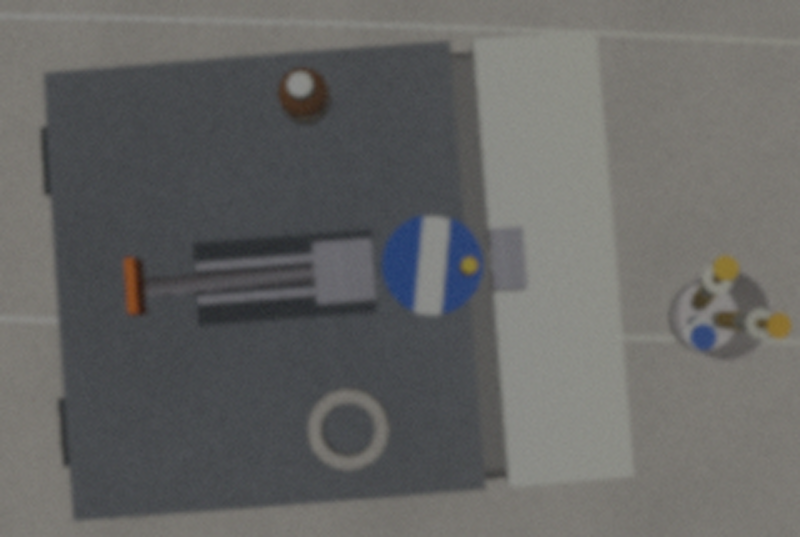

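The crate is yawed about +0.1 rad, the axle is near (0.5675, −0.043), and the disc stands at about 1.39 rad. I will turn the peg clockwise to 0 with one diagonal push, shut fingers coming from the crate's (+x, −y) side. First I raise, shut and travel.

Emit:
arm_command(
  increments=[0,0,0,0,0,45,1,0,0,0,0,0,45,1,0,0,-0.043,22,-39,2,1,0,0,-0.043,22,-39,2,1,0,0,-0.043,22,-39,2,1,0,0,-0.043,22,-39,2,1,0,0,-0.043,22,-39,2,1,0,0,-0.043,22,-39,2,1,0,0,-0.043,22,-39,2,1,0,0,-0.043,22,-39,2,1],
)

```text
time: 1.1
eef_pos: [0.386, 0.275, 0.3012]
eef_rot: [0.337, 0.941, -0.0, -0.0]
force: [0.7, 1.3, 0.8]
width: 0.004
finger_force: 0.0
```

Emit:
arm_command(
  increments=[0,0,0,22,-39,0,1,0,0,0,22,-39,0,1,0,0,0,22,-39,0,1,0,0,0,22,-39,0,1,0,0,0,22,-39,0,1,0,0,0,22,-39,0,1,0,0,0,22,-39,0,1,0,0,0,22,-39,0,1,0,0,0,0,0,0,1,0,0,0,0,0,0,1],
)

```text
time: 2.1
eef_pos: [0.5614, -0.036, 0.3006]
eef_rot: [0.337, 0.941, -0.0, -0.0]
force: [-1.5, 0.2, -0.1]
width: -0.0
finger_force: 0.0
```

Emit:
arm_command(
  increments=[0,0,0,14,-26,0,1,0,0,0,14.5,-26.5,0,1,0,0,0,0,0,0,1,0,0,0,0,0,-30,1,0,0,0,0,0,-30,1,0,0,0,0,0,-25,1,0,0,0,0,0,-15,1,0,0,0,0,0,-7,1,0,0,0,0,0,0,1,0,0,0,0,0,0,1],
)

```text
time: 3.1
eef_pos: [0.5903, -0.0871, 0.195]
eef_rot: [0.336, 0.942, 0.0, 0.0]
force: [-0.1, -0.9, 0.3]
width: 0.003
finger_force: 0.0
```

```bash
python3 - <<'E'
from h import *
im,_=snap('scene','scene1')
cv2.imwrite('pics/scene1c.png',cv2.resize(im[130:330,180:480],(780,520),interpolation=cv2.INTER_CUBIC)[:,:,::-1])
E
```

```text
(no output)
```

View pics/scene1c.png

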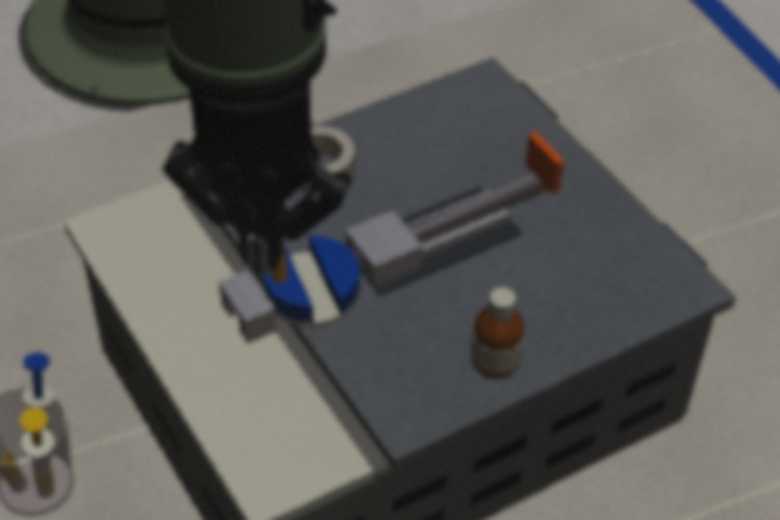

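The crop shows the shut fingertips just left of the yellow peg (280,265) and clear of the keeper. Next is the diagonal push.

Emit:
arm_command(
  increments=[0,0,0,-3.9,3.2,0,1,0,0,0,-3.9,3.2,0,1,0,0,0,-3.9,3.2,0,1,0,0,0,-3.9,3.2,0,1,0,0,0,-3.9,3.2,0,1,0,0,0,-3.9,3.2,0,1,0,0,0,-3.9,3.2,0,1,0,0,0,-3.9,3.2,0,1,0,0,0,0,0,0,1,0,0,0,0,0,0,1],
)

```text
time: 4.15
eef_pos: [0.5589, -0.0621, 0.1943]
eef_rot: [0.336, 0.942, -0.0, 0.0]
force: [0.7, -0.2, 0.0]
width: 0.005
finger_force: 0.0
```

```bash
python3 - <<'E'
from h import *
im,_=snap('scene','scene2')
print(telemetry.read_state()['force'])
cv2.imwrite('pics/scene2c.png',cv2.resize(im[190:290,240:390],(750,500),interpolation=cv2.INTER_CUBIC)[:,:,::-1])
E
```

```text
[-0.44969343 -0.07654578 -0.07690905]
```

View pics/scene2c.png

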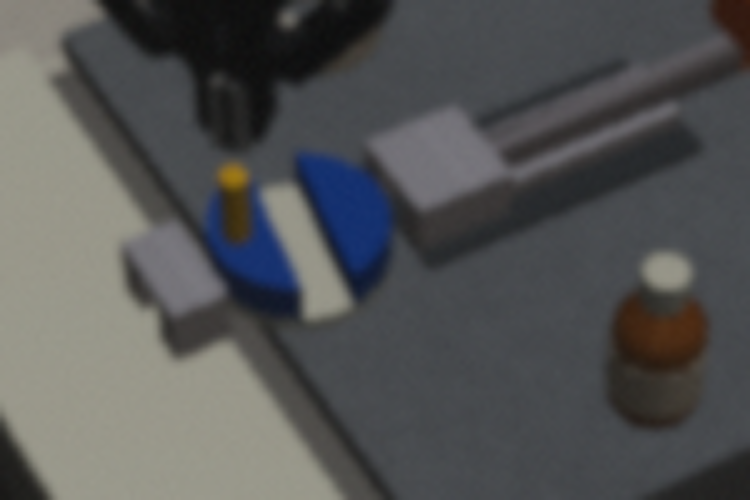

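```bash
python3 - <<'E'
from h import *
def proj(n,p):
    K,d,o,M=cal(n); q=(np.array(p,float)-o)@M; q=q*[1,-1,-1]
    return cv2.projectPoints(q.reshape(-1,1,3),np.zeros(3),np.zeros(3),K,d)[0].reshape(-1,2)
print('TCP scene',proj('scene',[[.5589,-.0621,.1943]]))
print('peg by scene top z.218',onplane('scene',[[286.4,225]],.218),'base z.184',onplane('scene',[[287.2,237.5]],.184))
print('peg proj from est',proj('scene',[[.5654,-.0678,.218],[.5654,-.0678,.184]]))
dp=np.load('/tmp/scene2.npz')['dp']
K,d,o,M=cal('scene')
for u,v in[(287,226),(287,232),(286,214),(286,210),(300,215)]:
    _,r=ray('scene',[[u,v]]); print(u,v,dp[v,u],o+r[0]*dp[v,u])
im,dpt=snap('top','top2')
for c in('yellow','blue'): print(blobs(mask(im,c)))
cv2.imwrite('pics/top2c.png',cv2.resize(im[160:310,220:420],(800,600),interpolation=cv2.INTER_CUBIC)[:,:,::-1])
E
```

```text
TCP scene [[288.05606123 229.19847784]]
peg by scene top z.218 [[ 0.5686301  -0.06831028  0.218     ]] base z.184 [[ 0.56945615 -0.06853906  0.184     ]]
peg proj from est [[286.01903638 223.78427579]
 [286.77857805 235.96433938]]
287 226 1.0211304 [ 0.57151763 -0.06824387  0.21802566]
287 232 1.0282416 [ 0.57470514 -0.07007937  0.20541403]
286 214 0.9946209 [ 0.57294366 -0.06926522  0.25168873]
286 210 0.99116457 [ 0.57022384 -0.06785023  0.25893501]
300 215 1.1246318 [ 0.49900049 -0.01317546  0.15770615]
[(np.int32(68), [429.8, 237.2], [426, 233, 9, 9])]
[(np.int32(307), [32.3, 189.0], [25, 172, 13, 51]), (np.int32(974), [7.9, 206.6], [0, 175, 20, 61]), (np.int32(2261), [25.2, 331.0], [19, 233, 15, 197]), (np.int32(61), [420.9, 264.7], [417, 261, 9, 9])]
```

View pics/top2c.png

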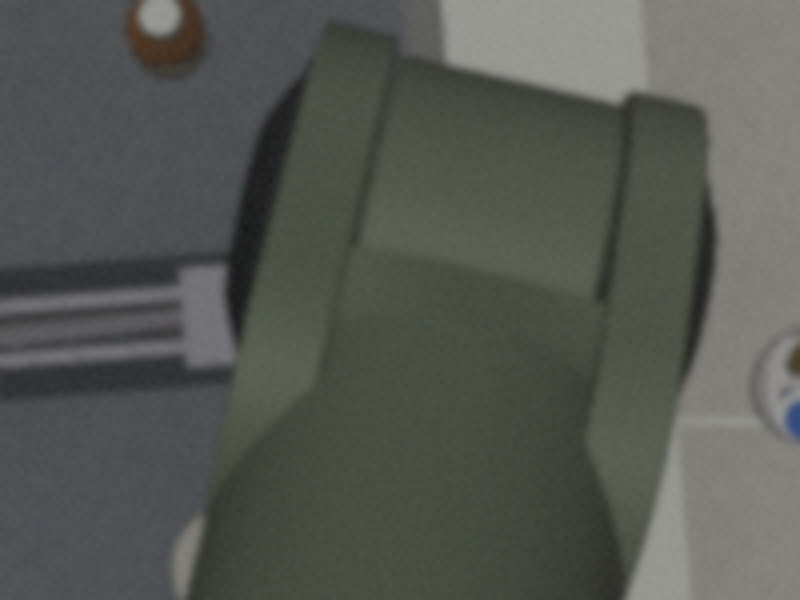

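The scene crop shows the peg (232,175) untouched and the fingertip's lower end at (232,148), above the peg rather than beside it. The reported tip height and the picture disagree. The top view is blocked by the arm. I will measure the fingertip by depth.

```bash
python3 - <<'E'
from h import *
f=np.load('/tmp/scene2.npz');dp=f['dp'];im=f['im']
K,d,o,M=cal('scene')
uv=[(u,v) for u in(283,286,289) for v in range(196,232,2)]
_,r=ray('scene',uv)
for (u,v),q in zip(uv,r): print(u,v,dp[v,u].round(4),(o+q*dp[v,u]).round(3),im[v,u])
print(telemetry.read_state())
E
```

```text
283 196 0.9824 [ 0.556 -0.067  0.282] [20 21 22]
283 198 0.9748 [ 0.564 -0.07   0.285] [19 20 20]
283 200 0.978 [ 0.565 -0.07   0.28 ] [19 21 20]
283 202 0.9771 [ 0.568 -0.072  0.278] [18 19 18]
283 204 0.9796 [ 0.568 -0.072  0.274] [36 37 35]
283 206 0.9888 [ 0.565 -0.071  0.265] [57 56 55]
283 208 0.9882 [ 0.568 -0.072  0.263] [35 35 34]
283 210 0.9966 [ 0.564 -0.072  0.255] [33 33 32]
283 212 0.9952 [ 0.568 -0.073  0.254] [33 33 33]
283 214 1.0024 [ 0.566 -0.073  0.246] [34 34 33]
283 216 1.0093 [ 0.563 -0.072  0.239] [38 38 37]
283 218 1.0117 [ 0.564 -0.073  0.235] [46 46 46]
283 220 1.1135 [ 0.5   -0.051  0.159] [66 69 72]
283 222 1.11 [ 0.505 -0.053  0.159] [77 76 76]
283 224 1.107 [ 0.509 -0.055  0.158] [98 86 64]
283 226 1.0985 [ 0.518 -0.058  0.162] [85 75 60]
283 228 1.066 [ 0.542 -0.066  0.183] [54 58 74]
283 230 1.0668 [ 0.544 -0.067  0.18 ] [37 49 84]
286 196 0.9541 [ 0.578 -0.069  0.301] [18 18 17]
286 198 0.9615 [ 0.576 -0.068  0.294] [19 19 18]
286 200 0.9703 [ 0.572 -0.067  0.285] [18 18 18]
286 202 0.9708 [ 0.574 -0.068  0.283] [15 17 15]
286 204 0.9769 [ 0.572 -0.0
[... 1565 characters left out ...]
': array([-0.27104598,  0.44775426,  0.38172251,  1.78471585, -0.19986688,
        0.94706305,  1.07868241]), 'joint_velocities': array([ 0.00163485,  0.00054207, -0.00135574, -0.00155817,  0.00097707,
        0.00111947,  0.00180139]), 'tau': array([-2.16042018e-01, -7.81098461e+01,  9.01823133e+00, -3.44698048e+01,
        1.35072606e-02,  4.65832345e-03, -3.41206651e-03]), 'eef_pos': array([ 0.55893348, -0.06224056,  0.19419639]), 'eef_rot': array([ 3.36316842e-01,  9.41748892e-01, -4.94741562e-05,  5.86910683e-05]), 'force': array([ 0.15931943, -0.7221496 ,  0.38043896]), 'wrist_torque': array([-0.0303442 ,  0.01055448,  0.06008287]), 'finger_force': 0.0, 'width': -0.0005839182451993074}
```

By depth, the real fingertip ends at z ≈ 0.233 while the reported TCP z is 0.194. The tip is about 39 mm higher than reported, and laterally it agrees. It passed over the peg without touching it. I will back off, lower in steps against the camera, and go by the measured tip height.

Emit:
arm_command(
  increments=[0,0,0,8,-6.5,0,1,0,0,0,8,-6.5,0,1,0,0,0,8,-6.5,0,1,0,0,0,7,-5.7,0,1,0,0,0,0,0,-10,1,0,0,0,0,0,-10,1,0,0,0,0,0,-8,1,0,0,0,0,0,0,1,0,0,0,0,0,0,1,0,0,0,0,0,0,1],
)

```text
time: 5.25
eef_pos: [0.59, -0.0872, 0.1665]
eef_rot: [0.336, 0.942, 0.0, 0.0]
force: [0.1, -0.8, -1.4]
width: -0.003
finger_force: 0.0
```

```bash
cat >> h.py <<'E'
def proj(n,p):
    K,d,o,M=cal(n); q=(np.array(p,float)-o)@M*[1,-1,-1]
    return cv2.projectPoints(q.reshape(-1,1,3),np.zeros(3),np.zeros(3),K,d)[0].reshape(-1,2)
def tip(f):
    im,dp=snap('scene',f); s=telemetry.read_state(); e=s['eef_pos']
    K,d,o,M=cal('scene'); v,u=np.mgrid[150:290,240:420]; px=np.c_[u.ravel(),v.ravel()]
    z=dp[px[:,1],px[:,0]]; _,r=ray('scene',px); P=o+r*z[:,None]
    c=im[px[:,1],px[:,0]].astype(int)
    k=(z>0)&(np.hypot(*(P[:,:2]-e[:2]).T)<.03)&(c.max(1)<62)&(c.max(1)-c.min(1)<12)&(P[:,2]>.165)
    Q=P[k]; zz=np.sort(Q[:,2]); print('tcp',e.round(4),'F',s['force'].round(1),'tip z low pct',zz[[0,5,15,30]].round(3),len(zz))
    low=Q[Q[:,2]<zz[5]+.03]; print('mean of lowest 30mm surface',low.mean(0).round(4), low[:,:2].min(0).round(3),low[:,:2].max(0).round(3))
    m=mask(im,'yellow'); m[:,:240]=0; print('yellow',blobs(m,8))
    return im,dp
E
python3 - <<'E'
from h import *
im,dp=tip('scene3')
cv2.imwrite('pics/scene3c.png',cv2.resize(im[190:290,240:390],(750,500),interpolation=cv2.INTER_CUBIC)[:,:,::-1])
E
```

```text
tcp [ 0.59   -0.0872  0.1666] F [-0.   0.5 -0.2] tip z low pct [0.165 0.167 0.169 0.174] 944
mean of lowest 30mm surface [ 0.5956 -0.0907  0.173 ] [ 0.582 -0.107] [ 0.602 -0.059]
yellow []
```

View pics/scene3c.png

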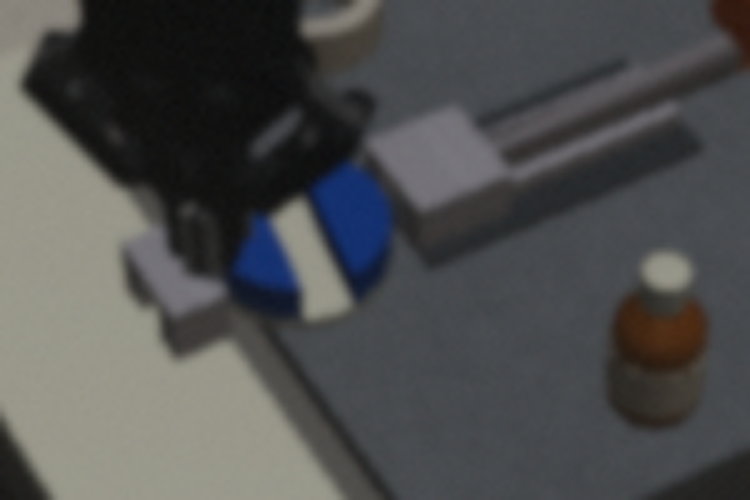

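The crop shows the fingertip end at (205,270), in front of the hidden peg and just over the keeper's corner. I will read the depth down the fingertip.

```bash
python3 - <<'E'
from h import *
f=np.load('/tmp/scene3.npz');dp=f['dp'];im=f['im']
K,d,o,M=cal('scene')
uv=[(u,v) for u in(279,282,285) for v in range(232,250,2)]
_,r=ray('scene',uv)
for (u,v),q in zip(uv,r): print(u,v,(o+q*dp[v,u]).round(3),im[v,u])
E
```

```text
279 232 [ 0.598 -0.093  0.238] [44 43 43]
279 234 [ 0.601 -0.095  0.237] [34 33 32]
279 236 [ 0.6   -0.095  0.23 ] [29 28 28]
279 238 [ 0.599 -0.095  0.224] [28 26 27]
279 240 [ 0.599 -0.095  0.219] [30 30 28]
279 242 [ 0.598 -0.095  0.212] [30 29 29]
279 244 [ 0.599 -0.096  0.208] [48 47 48]
279 246 [ 0.585 -0.091  0.186] [107 106 111]
279 248 [ 0.589 -0.093  0.184] [120 118 125]
282 232 [ 0.609 -0.091  0.249] [27 27 26]
282 234 [ 0.603 -0.09   0.237] [36 37 35]
282 236 [ 0.606 -0.091  0.234] [38 38 37]
282 238 [ 0.603 -0.09   0.226] [41 40 39]
282 240 [ 0.604 -0.091  0.221] [41 42 40]
282 242 [ 0.603 -0.091  0.216] [39 39 38]
282 244 [ 0.606 -0.092  0.213] [47 48 47]
282 246 [ 0.586 -0.086  0.184] [93 91 95]
282 248 [ 0.593 -0.088  0.187] [114 113 118]
285 232 [ 0.607 -0.085  0.244] [18 19 17]
285 234 [ 0.604 -0.084  0.235] [21 21 22]
285 236 [ 0.603 -0.084  0.229] [19 18 17]
285 238 [ 0.603 -0.084  0.223] [20 21 20]
285 240 [ 0.604 -0.085  0.219] [21 22 23]
285 242 [ 0.604 -0.085  0.214] [21 23 28]
285 244 [ 0.578 -0.077  0.178] [27 29 41]
285 246 [ 0.578 -0.077  0.171] [39 42 53]
285 248 [ 0.593 -0.082  0.185] [61 61 68]
```

The tip ends at z ≈ 0.207, so the offset is a steady +40 mm. I lower another 13 mm to a real 0.194, then push.

Emit:
arm_command(
  increments=[0,0,0,0,0,-7,1,0,0,0,0,0,-6,1,0,0,0,0,0,0,1,0,0,0,-3.9,3.2,0,1,0,0,0,-3.9,3.2,0,1,0,0,0,-3.9,3.2,0,1,0,0,0,-3.9,3.2,0,1,0,0,0,-3.9,3.2,0,1,0,0,0,0,0,0,1,0,0,0,0,0,0,1],
)

```text
time: 6.3
eef_pos: [0.5704, -0.0713, 0.1535]
eef_rot: [0.336, 0.942, 0.0, 0.0]
force: [1.5, -2.8, 1.0]
width: -0.003
finger_force: 1.2
```

```bash
python3 - <<'E'
from h import *
im,dp=tip('scene4')
K,d,o,M=cal('scene')
for c in('blue',):
    m=mask(im,c); m[:,:260]=0; m[:,340:]=0; print(blobs(m))
E
```

```text
tcp [ 0.5705 -0.0712  0.1535] F [ 0.5 -3.5  1.2] tip z low pct [0.165 0.169 0.197 0.201] 862
mean of lowest 30mm surface [ 0.5818 -0.0783  0.1856] [ 0.567 -0.086] [ 0.596 -0.07 ]
yellow [(np.int32(9), [519.9, 104.8], [518, 104, 4, 3])]
[(np.int32(326), [310.3, 236.3], [304, 221, 15, 31]), (np.int32(99), [290.0, 239.2], [283, 227, 13, 21])]
```

Contact at about 3.5 N. I continue the push to just short of the computed end.

Emit:
arm_command(
  increments=[0,0,0,-3.1,2.5,0,1,0,0,0,-3.1,2.5,0,1,0,0,0,-3.1,2.5,0,1,0,0,0,-3.1,2.5,0,1,0,0,0,0,0,0,1,0,0,0,10,-8,0,1,0,0,0,10,-8,0,1,0,0,0,0,0,40,1,0,0,0,0,0,40,1,0,0,0,0,0,0,1],
)

```text
time: 7.35
eef_pos: [0.5807, -0.0787, 0.2378]
eef_rot: [0.337, 0.942, 0.001, 0.003]
force: [0.7, -0.1, -0.3]
width: -0.001
finger_force: 0.0
```

```bash
cat >> h.py <<'E'
def disc(n,im):
    "slot direction: facing chords of the two blue lands at z=.184, and peg"
    h=cv2.cvtColor(im,cv2.COLOR_RGB2HSV)
    u0,u1,v0,v1=(285,340,210,262) if n=='top' else (270,335,205,260)
    m=mask(im,'blue'); w=np.zeros_like(m); w[v0:v1,u0:u1]=m[v0:v1,u0:u1]
    # white slot: not blue, bright, inside disc
    s=cv2.inRange(h,(0,0,95),(180,70,255)); v,u=np.nonzero(s)
    P=onplane(n,np.c_[u,v],.16+.006); k=np.hypot(P[:,0]-.5675,P[:,1]+.0431)<.031; Q=P[k,:2]
    if len(Q)>20:
        l=cv2.fitLine(Q.astype(np.float32),cv2.DIST_HUBER,0,.01,.01).ravel(); 
        print(n,'slot px',k.sum(),'mid',Q.mean(0).round(4),'dir deg',(np.degrees(np.arctan2(l[1],l[0]))%180).round(1),'(want 95.7)')
    print('blue',blobs(w))
    y=cv2.inRange(h,(15,90,60),(38,255,255)); yy=np.zeros_like(y); yy[v0:v1,u0:u1]=y[v0:v1,u0:u1]
    for b in blobs(yy,5):
        t=[b[1]] if n=='top' else [[b[1][0],b[2][1]+2.5]]
        p=onplane(n,t,.218)[0]; e=(p-[.5675,-.0431,.218]); print('peg',p.round(4),'world deg',np.degrees(np.arctan2(e[1],e[0])).round(1),'want -174.3')
E
python3 - <<'E'
from h import *
im,dp=tip('scene5'); disc('scene',im)
im0=np.load('/tmp/scene0.npz')['im']; print('ref start'); disc('scene',im0); disc('top',np.load('/tmp/top0.npz')['im'])
cv2.imwrite('pics/scene5c.png',cv2.resize(im[190:290,240:390],(750,500),interpolation=cv2.INTER_CUBIC)[:,:,::-1])
E
```

```text
tcp [ 0.5797 -0.0783  0.2353] F [-0.1 -0.  -1.9] tip z low pct [0.165 0.168 0.171 0.179] 1161
mean of lowest 30mm surface [ 0.5959 -0.0872  0.1713] [ 0.589 -0.106] [ 0.601 -0.06 ]
yellow [(np.int32(10), [519.5, 105.0], [518, 104, 4, 3]), (np.int32(9), [290.6, 215.7], [289, 214, 4, 4])]
scene slot px 105 mid [ 0.5637 -0.046 ] dir deg 111.9 (want 95.7)
blue [(np.int32(341), [293.0, 230.1], [281, 220, 28, 24]), (np.int32(334), [307.4, 240.7], [291, 228, 28, 24])]
peg [ 0.5459 -0.0511  0.218 ] world deg -159.7 want -174.3
ref start
scene slot px 183 mid [ 0.568  -0.0412] dir deg 175.7 (want 95.7)
blue [(np.int32(319), [309.5, 231.8], [299, 220, 20, 28]), (np.int32(189), [289.6, 239.7], [281, 228, 18, 21])]
peg [ 0.5676 -0.0675  0.218 ] world deg -89.8 want -174.3
top slot px 401 mid [ 0.5676 -0.0438] dir deg 176.0 (want 95.7)
blue [(np.int32(388), [300.4, 234.4], [293, 217, 15, 37]), (np.int32(310), [323.7, 236.8], [318, 218, 15, 37])]
peg [ 0.5656 -0.068   0.218 ] world deg -94.3 want -174.3
```

View pics/scene5c.png

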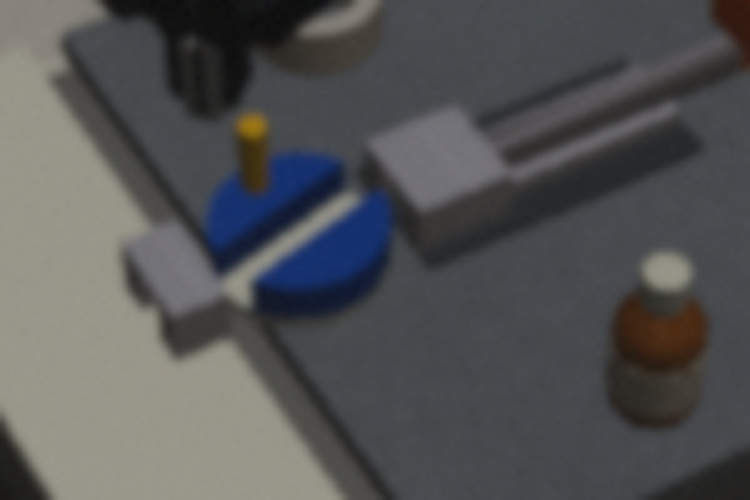

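The crop shows the disc turned so that the slot is about 15° short of the bolt line, with the peg at (252,125). It needs about 5 mm more along the same push direction. I go down again and push further.

Emit:
arm_command(
  increments=[0,0,0,0,0,-30,1,0,0,0,0,0,-30,1,0,0,0,0,0,-20,1,0,0,0,0,0,0,1,0,0,0,-6.2,5,0,1,0,0,0,-6.2,5,0,1,0,0,0,-3.1,2.5,0,1,0,0,0,-3.1,2.5,0,1,0,0,0,0,0,0,1,0,0,0,0,0,0,1],
)

```text
time: 8.4
eef_pos: [0.5595, -0.0622, 0.1534]
eef_rot: [0.336, 0.942, 0.0, 0.0]
force: [0.2, 1.1, 0.3]
width: 0.003
finger_force: 0.0
```

Emit:
arm_command(
  increments=[0,0,0,-2.1,1.7,0,1,0,0,0,-2.1,1.7,0,1,0,0,0,0,0,0,1,0,0,0,0,0,0,1,0,0,0,10,-8,0,1,0,0,0,10,-8,0,1,0,0,0,0,0,40,1,0,0,0,0,0,40,1,0,0,0,0,0,0,1,0,0,0,0,0,0,1],
)

```text
time: 9.4
eef_pos: [0.5758, -0.0756, 0.2337]
eef_rot: [0.336, 0.942, 0.0, 0.001]
force: [0.9, 0.3, -1.1]
width: 0.0
finger_force: 0.0
```

```bash
python3 - <<'E'
from h import *
im,dp=tip('scene6'); disc('scene',im)
E
```

```text
tcp [ 0.5752 -0.0754  0.2328] F [ 0.4 -0.4 -0.8] tip z low pct [0.165 0.167 0.175 0.274] 1133
mean of lowest 30mm surface [ 0.5962 -0.0822  0.1712] [ 0.592 -0.094] [ 0.602 -0.062]
yellow [(np.int32(8), [519.5, 104.9], [518, 104, 4, 3])]
scene slot px 89 mid [ 0.5626 -0.0464] dir deg 103.8 (want 95.7)
blue [(np.int32(357), [294.2, 229.4], [281, 220, 30, 22]), (np.int32(336), [306.3, 241.2], [289, 229, 30, 23])]
peg [ 0.547  -0.0486  0.218 ] world deg -165.0 want -174.3
```

Slot and peg both read about 8° (0.15 rad) short, so about 2.6 mm more push.

Emit:
arm_command(
  increments=[0,0,0,0,0,-30,1,0,0,0,0,0,-30,1,0,0,0,0,0,-20,1,0,0,0,0,0,0,1,0,0,0,-6.2,5,0,1,0,0,0,-6.2,5,0,1,0,0,0,-6.2,5,0,1,0,0,0,-1.7,1.4,0,1,0,0,0,-1.7,1.4,0,1,0,0,0,0,0,0,1],
)

```text
time: 10.45
eef_pos: [0.5539, -0.0567, 0.1539]
eef_rot: [0.336, 0.942, 0.0, 0.001]
force: [3.1, -0.8, 1.1]
width: -0.003
finger_force: 1.4
```

Emit:
arm_command(
  increments=[0,0,0,0,0,0,1,0,0,0,10,-8,0,1,0,0,0,10,-8,0,1,0,0,0,0,0,40,1,0,0,0,0,0,45,1,0,0,0,0,0,20,1,0,0,0.13,-5,40,0,1,0,0,0.13,-5,40,0,1,0,0,0.13,-5,40,0,1,0,0,0.13,-5,40,0,1],
)

```text
time: 11.45
eef_pos: [0.5534, 0.0877, 0.2582]
eef_rot: [0.081, 0.997, -0.0, -0.0]
force: [1.9, 0.6, 0.3]
width: 0.001
finger_force: 0.0
```

Emit:
arm_command(
  increments=[0,0,0.13,-5,40,0,1,0,0,0.135,-5,40,0,1,0,0,0,-5,40,0,1,0,0,0,0,0,0,1,0,0,0,0,0,0,1,0,0,0,0,0,0,1,0,0,0,0,0,0,1,0,0,0,0,0,0,1,0,0,0,0,0,0,1,0,0,0,0,0,0,1],
)

```text
time: 12.45
eef_pos: [0.5382, 0.2066, 0.2583]
eef_rot: [-0.049, 0.999, -0.0, 0.0]
force: [-0.3, -0.2, 0.2]
width: 0.004
finger_force: 0.0
```

```bash
python3 - <<'E'
from h import *
print(telemetry.read_state()['eef_pos'])
im,_=snap('scene','scene7'); disc('scene',im)
t,_=snap('top','top7'); disc('top',t); print('orange',blobs(mask(t,'orange')))
cv2.imwrite('pics/both7.png',np.vstack([cv2.resize(a,(600,300),interpolation=cv2.INTER_CUBIC) for a in(t[150:320,150:490],im[150:320,170:510])])[:,:,::-1])
E
```

```text
[0.53820706 0.20664382 0.25825861]
scene slot px 67 mid [ 0.5619 -0.0455] dir deg 95.9 (want 95.7)
blue [(np.int32(340), [295.0, 228.8], [281, 220, 32, 21]), (np.int32(331), [305.1, 241.6], [287, 231, 32, 20])]
peg [ 0.5458 -0.0448  0.218 ] world deg -175.6 want -174.3
top slot px 405 mid [ 0.5668 -0.0434] dir deg 92.6 (want 95.7)
blue [(np.int32(394), [311.6, 223.6], [294, 216, 37, 15]), (np.int32(316), [312.6, 247.4], [295, 242, 36, 14])]
peg [ 0.5424 -0.0453  0.218 ] world deg -174.9 want -174.3
orange [(np.int32(65), [191.8, 243.6], [190, 234, 5, 21])]
```

View pics/both7.png

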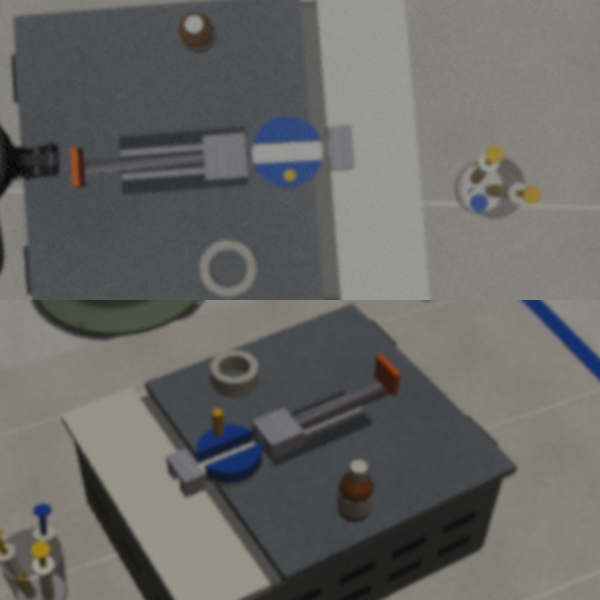

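Both views show the slot in line with the bolt (top 92.6°, scene 95.9°, wanted 95.7°), the peg pointing to the crate's −x, and the bottle, tape and cup unmoved. The fingers stand behind the orange plate. I lower to a real 30 mm above the lid and approach.

Emit:
arm_command(
  increments=[0,0,0,4,5,0,1,0,0,0,0,0,-30,1,0,0,0,0,0,-30,1,0,0,0,0,0,-30,1,0,0,0,0,0,-17,1,0,0,0,0,0,0,1,0,0,0,1,-10,0,1,0,0,0,1,-10,0,1,0,0,0,0,0,0,1,0,0,0,0,0,0,1],
)

```text
time: 13.55
eef_pos: [0.5446, 0.1916, 0.152]
eef_rot: [-0.049, 0.999, 0.0, 0.001]
force: [0.7, 0.4, 0.7]
width: 0.001
finger_force: 0.0
```

```bash
python3 - <<'E'
from h import *
im,dp=snap('scene','scene8')
cv2.imwrite('pics/scene8c.png',cv2.resize(im[130:250,320:480],(640,480),interpolation=cv2.INTER_CUBIC)[:,:,::-1])
E
```

View pics/scene8c.png

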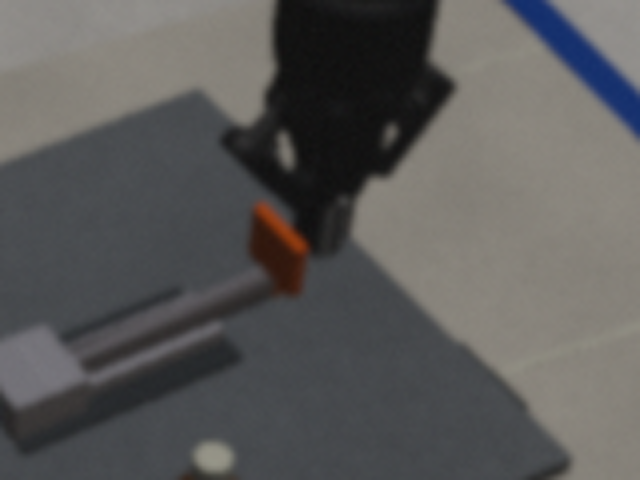

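The fingertip stands beside the plate's outer face at (325,235) and at the right height. Next is the bolt push.

Emit:
arm_command(
  increments=[0,0,0,1,-10,0,1,0,0,0,1,-10,0,1,0,0,0,1,-10,0,1,0,0,0,1,-10,0,1,0,0,0,1,-10,0,1,0,0,0,1,-10,0,1,0,0,0,1,-10,0,1,0,0,0,1,-10,0,1,0,0,0,0,0,0,1,0,0,0,0,0,0,1],
)

```text
time: 14.6
eef_pos: [0.5517, 0.1114, 0.151]
eef_rot: [-0.049, 0.999, -0.0, -0.001]
force: [-0.2, 1.6, 0.1]
width: 0.001
finger_force: 0.0
```

Emit:
arm_command(
  increments=[0,0,0,0.8,-8,0,1,0,0,0,0.8,-8,0,1,0,0,0,0.8,-8,0,1,0,0,0,0.5,-5,0,1,0,0,0,0.5,-5,0,1,0,0,0,0.3,-3,0,1,0,0,0,0.3,-3,0,1,0,0,0,0,0,0,1,0,0,0,0,0,0,1,0,0,0,0,0,0,1],
)

```text
time: 15.6
eef_pos: [0.5562, 0.0718, 0.1513]
eef_rot: [-0.05, 0.999, -0.0, 0.0]
force: [0.0, -0.0, 0.0]
width: -0.0
finger_force: 0.0
```

Emit:
arm_command(
  increments=[0,0,0,0.2,-2,0,1,0,0,0,0.2,-2,0,1,0,0,0,0.2,-2,0,1,0,0,0,0,0,0,1,0,0,0,0,0,0,1,0,0,0,0,0,0,1,0,0,0,0,0,0,1,0,0,0,0,0,0,1,0,0,0,0,0,0,1,0,0,0,0,0,0,1],
)

```text
time: 16.6
eef_pos: [0.5567, 0.0659, 0.1512]
eef_rot: [-0.05, 0.999, -0.0, -0.0]
force: [-0.1, -0.1, 0.7]
width: 0.001
finger_force: 0.0
```

```bash
python3 - <<'E'
from h import *
im,_=snap('scene','scene9'); print(blobs(mask(im,'orange'),8)); disc('scene',im)
print('expected plate home, px', proj('scene',[[.5675-.0998*.090,-.0431+.995*.090,.195]]), 'start', proj('scene',[[.5675-.0998*.216,-.0431+.995*.216,.195]]))
print(blobs(mask(np.load('/tmp/scene0.npz')['im'],'orange'),8))
E
```

```text
[(np.int32(23), [341.1, 209.1], [338, 206, 7, 8])]
blue [(np.int32(298), [294.6, 228.1], [281, 220, 32, 19]), (np.int32(371), [304.9, 241.7], [287, 231, 32, 22])]
peg [ 0.5457 -0.045   0.218 ] world deg -175.1 want -174.3
expected plate home, px [[338.93400707 212.66509853]] start [[391.59222379 191.16567475]]
[(np.int32(29), [390.0, 186.1], [385, 181, 11, 11])]
```

The plate has moved about 49 of the expected 53 px, so roughly 8 mm remain. I push on gently until the stop shows in the force.

Emit:
arm_command(
  increments=[0,0,0,0,0,0,1,0,0,0,0.2,-2,0,1,0,0,0,0,0,0,1,0,0,0,0.2,-2,0,1,0,0,0,0,0,0,1,0,0,0,0.2,-2,0,1,0,0,0,0,0,0,1,0,0,0,0,0,0,1,0,0,0,0,0,0,1,0,0,0,0,0,0,1],
)

```text
time: 17.65
eef_pos: [0.5568, 0.0649, 0.1513]
eef_rot: [-0.051, 0.999, 0.003, -0.0]
force: [-5.3, 25.7, 1.9]
width: -0.001
finger_force: 13.2
```

Emit:
arm_command(
  increments=[0,0,0,0.2,-1.5,0,1,0,0,0,0,0,0,1,0,0,0,0.2,-1.5,0,1,0,0,0,0,0,0,1,0,0,0,0,0,0,1,0,0,0,0,0,0,1,0,0,0,0,0,0,1,0,0,0,0,0,0,1,0,0,0,0,0,0,1,0,0,0,0,0,0,1],
)

```text
time: 18.65
eef_pos: [0.5568, 0.0647, 0.1513]
eef_rot: [-0.053, 0.999, 0.004, -0.0]
force: [-8.2, 41.5, 3.6]
width: -0.0
finger_force: 20.8
```

The stop is reached at y = 0.0647 against 0.0645 expected for fully home. I back off and verify from above with the arm clear.

Emit:
arm_command(
  increments=[0,0,0,0,6,0,1,0,0,0,-2,20,0,1,0,0,0,0,0,40,1,0,0,0,0,0,45,1,0,0,0,-5,45,20,1,0,0,0,-5,45,0,1,0,0,0,-5,45,0,1,0,0,0,-5,45,0,1,0,0,0,0,0,0,1,0,0,0,0,0,0,1],
)

```text
time: 19.65
eef_pos: [0.5354, 0.2637, 0.2559]
eef_rot: [-0.05, 0.999, -0.0, -0.0]
force: [0.1, -0.4, -0.2]
width: 0.004
finger_force: 0.0
```

```bash
python3 - <<'E'
from h import *
ax=np.array([.5675,-.0431]); ey=np.array([-.0998,.995])
t,dp=snap('top','top9'); disc('top',t); s,_=snap('scene','scene10')
for n,a,b in(('top','top0',t),('scene','scene0',s)):
    for im in(np.load('/tmp/%s.npz'%a)['im'],b):
        for A,c,bb in blobs(mask(im,'orange'),8)[:2]:
            z=.212 if n=='top' else .195
            print(n,A,c,bb,'along ey mm',((onplane(n,[c],z)[0,:2]-ax)@ey*1e3).round(1))
# steel nose in slot: brightness of slot pixels before/after; loose things: image change
t0=np.load('/tmp/top7.npz')['im'].astype(int)
for nm,(u,v) in dict(slot_mid=(312,235),keeper_far=(352,233)).items(): print(nm,t0[v-1:v+2,u-1:u+2].mean((0,1)),t[v-1:v+2,u-1:u+2].mean((0,1)))
s0=np.load('/tmp/top0.npz')['im']
for nm,(u,v) in dict(bottle=(261,167),tape=(279,302),cup=(432,255)).items():
    A=s0[v-25:v+25,u-28:u+28].mean(2).astype(np.float32);B=t[v-25:v+25,u-28:u+28].mean(2).astype(np.float32)
    print(nm,'shift px',np.round(cv2.phaseCorrelate(A,B)[0],2))
print(telemetry.read_state()['force'],telemetry.read_state()['eef_pos'])
E
```

```text
top slot px 195 mid [ 0.5667 -0.0426] dir deg 82.2 (want 95.7)
blue [(np.int32(398), [311.6, 223.6], [294, 216, 37, 15]), (np.int32(320), [312.8, 247.4], [295, 241, 37, 15])]
peg [ 0.5423 -0.0455  0.218 ] world deg -174.5 want -174.3
top 54 [191.7, 243.9] [190, 234, 4, 21] along ey mm 209.8
top 54 [260.7, 238.1] [259, 228, 4, 21] along ey mm 89.9
scene 29 [390.0, 186.1] [385, 181, 11, 11] along ey mm 221.9
scene 37 [339.5, 207.2] [334, 202, 12, 12] along ey mm 98.9
slot_mid [149.66666667 150.77777778 146.88888889] [85.66666667 83.66666667 86.66666667]
keeper_far [150.44444444 151.22222222 146.11111111] [141.         141.44444444 136.33333333]
bottle shift px [0.05 0.07]
tape shift px [-0.02  0.01]
cup shift px [ 0.02 -0.01]
[-0.39143081 -0.12895844 -0.46432586] [0.53603023 0.26179949 0.25619259]
```

The plate's middle is now 89.9 mm from the axle (90 is fully home), the steel shows in the slot, the peg is at −174.5° (wanted −174.3°), and the loose things have shifted by less than 0.1 px.

```bash
python3 -c "
from workcell import manip
print(manip.finish_job())"
```

```text
the job is handed in; nothing more can be done
None
```

The lid is locked and the job is handed in, though no verdict came back: the last pictures show the disc aligned, the bolt through the slot and home at its stop, and the bottle, tape roll and cup unmoved. The fingertip measured about 40 mm higher than the reported TCP, so the first peg push missed, and I worked from the camera-measured height after that.

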